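Load the dish shaker and latch its sliding guard

TASK

Set the petri dish down flat in the nest of the dish shaker, between its four little posts. Then push the clear sliding guard shut over it, steadily and gently, until the latch at the end clicks and holds the guard shut on its own; do not ram the catch, and leave the loose things round about where they are.

Things in the scene. Friction and masses are not known exactly. Their poses are not given: they have to be found in the camera images.
- dish: petri dish with lid, one rigid piece, clear with a pinkish medium, a flat round disc 62 mm in diameter and 15 mm high, 13 to 24 g; stands flat on the bench in front and to the left. Origin: centre of its underside, z up. Grip it across its diameter.
- shaker: bench dish shaker, a flat white box fixed to the bench, 150 mm (its x) by 405 mm (its y, from -175 to +230 mm), deck 30 mm above the bench with 4 mm high rails at x = +-64 mm. Origin: on the bench, 27.5 mm towards -y from the box's middle; z up. Its +y is the way the guard slides shut, towards the grey catch housing.
- nest (a point): centre of the top of the black nest pad (52 mm disc), 36 mm above the bench: the seated dish's underside rests here. Axes as the shaker's. Four steel posts 7 mm thick stand at (+-26.4, +-26.4) mm in x and y and rise 5 mm above the pad; the seated dish has about 2.5 mm of play between them. In line with x and y its sides are free for fingers.
- guard (a joint): travel (m) of the clear sliding guard, a hood 135 mm wide (x), 140 mm long (y), top 79 mm above the bench. 0 = fully open, grows along the shaker's +y; starts at 0 to 0.025. About 1 N of friction; it stays where left until the catch starts to push it back, about 13 mm before the latch point. The latch point, where a latched guard rests, is anywhere from 0.145 to 0.185.
- guard_handle (a point): centre of the guard's black grip bar, moving with the guard: 80 mm long along the shaker's x, 12 mm thick along its y, from 84 to 112 mm above the bench (this point 98 mm), 30 mm behind the hood's middle. The hood's flat top on both sides of it is 79 mm above the bench. Push it on its -y side.
- catch: grey catch housing on the shaker, at its y 116 to 222 mm, 64 mm wide, top 95 mm above the bench; frame = the shaker's. Inside, plunger (550 N/m) and latch pin resist: the push rises to 9-12 N, then the pin clicks in; not latched, the guard is pushed back. The latch is set by hand: its place is not measured, only felt. 2 mm beyond the click is a hard stop. Over 20 N damages the catch.
- beaker: bystander: small clear beaker, 53 mm across and 67 mm high, to the left of and beyond the dish; origin: centre of its underside
- forceps: bystander: steel forceps lying on the bench to the left, 128 mm long, 6 mm high; origin: centre of its underside
- tape: bystander: roll of tape lying flat at the right, 75 mm across, 24 mm high; origin: centre of its underside
- mouse: bystander: black computer mouse at the right, 104 x 58 x 36 mm; origin: centre of its underside
Mind the look-alikes: they are no part of the job. Leave any blue look-alike of the dish alone.

How it is judged:
By the outcome, as a careful person would: the job done as asked, in the order asked, and still so for the second after the job is handed in, with the robot touching nothing.
It also fails if it takes over 64 s, if anything falls off the work surface, if the arm or the gripper's body presses on something with over 40 N, if the wrist force passes 120 N, or if a joint passes its speed limit or range.

ROBOT

A 7-joint arm with a two-finger parallel gripper is mounted at the origin on a cart in front of the work surface, level with it; the furniture and walls round the work are solid. World frame = base frame: x ahead of the robot, y to its left, z up, the work surface at z = 0. Lengths are in m, angles in rad, forces in N, time in s.
With the tool pointing down it reaches from about 0.35 to 0.9 m from the base axis. Payload 7.2 kg.
Tool frame: the origin (TCP) lies at the very end of the fingers, on their centre line; the grasp point (between the pads) lies 19 mm behind it; z points along the fingers, y is the line along which they close (so a half turn about z gives the same grasp; the last joint's range is limited). The gripper opens to 88 mm and grips with 3 to 60 N. Pads are 20 mm wide; open, the fingers measure 115 mm over their backs; the gripper's body (75 mm by 178 mm) begins 61 mm behind the grasp point.
Start: joints at [-1.201, 0.411, -0.013, 1.596, 0.006, 1.134, -0.082], TCP at [0.265, 0.566, 0.223] pointing down, gripper open.
Joint ranges: [-2.95, 2.95], [-0.29, 1.99], [-1.47, 1.44], [0.14, 2.54], [-1.03, 4.17], [0.13, 1.85], [-2.86, 2.86]. Speed limits (rad/s): [2.39, 2.39, 3.01, 3.01, 3.14, 3.14, 3.14].

INTERFACE

Orientations are given as a unit quaternion [x, y, z, w].
In Python, from workcell import monitor, eyes, workorder gives the robot as it stands. The module is installed in compiled form; this text tells all that it offers.
- The arm moves only by the tool arm_command, never from a script. Its argument "motion" is a list of rows, each a list of 2 entries, a list of its own where there are three numbers: the shift along the tool's x, y, z in mm, then the turn, a rotation vector about the tool's x, y, z in degrees. In form: [[[x, y, z], [ax, ay, az]], ...]. A call has 1 to 12 rows; each row shifts and turns the commanded pose from where the row before left it, along the tool's axes as they then stand; what a row does not reach is not made up. A row lasts 1/8 s, in which the tool goes at most 62.5 mm and 10.7 degrees, less where a joint would pass 70% of its speed; a pose out of reach is approached as far as the arm can. A call is refused whole if a number of a shift passes 62.5 or a number of a turn 10.7, either way. A call with a gripper value outside its range is refused whole. "grip" is the opening in per cent of the stroke, from 0 (shut) to 100 (fully open), set as the call begins (left out, the last holds). The fingers move at their own pace and stop on an object; "force" is the grip in N (left out, the last holds). Time passes only in rows, so rows that do not move let the fingers close. It gives the time, the measured TCP pose, the force and the opening at its end, in the units of the state.
- monitor.get_obs(): the state, without advancing time (a new reading comes with each control period).
- eyes.camera(name): name is "side" or "top" or "wrist"; returns a dict with "frame" (480x640x3 uint8, red, green, blue), "K" (3x3 intrinsics, pixels), "R" (3x3) and "t" (3): a world point X has camera coordinates R X + t; the wrist camera has in their place "tool_from_camera" (4x4, takes a point from camera to tool coordinates, whose origin is the TCP and whose axes are the flange's). Camera axes: x right, y down, z forward; pixel columns grow to the right and rows downward; lengths in m; the calibration is good to about 2 mm. The wrist camera is an equidistant fisheye: a pixel r from the principal point sees the ray r / f radians off the axis. A picture is of the moment at which its call begins: read the wrist's pose just before it. There is no depth.
- workorder.hand_in(): hands the job in, once; it reports no verdict.
The state is a dict: "t": time; "joint_positions": joint angles; "dq": joint speeds; "joint_torque": joint torques, N m; "eef_pos": TCP position; "orientation": TCP orientation; "wrist_force": force on the tool from outside, world axes, zero at the start; "moment": the same for the moment, N m; "finger_gap": finger opening in m.
Only numpy, scipy, OpenCV 4.12 (cv2) and the standard library are available. Lean on these libraries where they do the work, as an engineer would, in place of code of your own. Each camera call takes 0.05 s, during which the arm holds its last target. There are 200 camera calls.

## Working session

There is one attempt and no reset: what is moved stays moved. The work goes in short steps, Python scripts to look and compute and a tool call to move; the robot and the scene stay as the last step left them, time stands still between calls to the robot, and variables do not carry over. Pictures are saved under pics/ and viewed, on a budget of 10 in all, crops included, one or two more only if the job needs it, and the job is handed in when it is done.

Besides the shell and the picture viewer there is one more tool, called as a command line: name --argument value ..., lists and objects as JSON in quotes. arm_command: Moves the arm, as the interface text tells. Its arguments: {"type":"object","properties":{"motion":{"type":"array"},"grip":{"type":"number"},"force":{"type":"number"}},"required":["motion"]}

```bash
mkdir -p pics; cat > h.py <<'E'
import numpy as np, cv2
from workcell import monitor, eyes, workorder
from scipy.spatial.transform import Rotation as Ro
def ray(c,u,v,z):
    d=c["R"].T@np.linalg.inv(c["K"])@np.array([u,v,1.]); o=-c["R"].T@c["t"]
    return o+d*(z-o[2])/d[2]
def proj(c,X):
    p=c["K"]@(c["R"]@np.array(X)+c["t"]); return p[:2]/p[2]
def save(n,f,s=1):
    f=cv2.resize(f,None,fx=s,fy=s,interpolation=cv2.INTER_CUBIC); cv2.imwrite("pics/"+n,f[...,::-1])
def wray(c,o,u,v,z):
    K=c["K"];x=(u-K[0,2])/K[0,0];y=(v-K[1,2])/K[1,1];r=np.hypot(x,y)+1e-12
    d=np.array([x/r*np.sin(r),y/r*np.sin(r),np.cos(r)]);T=np.array(c["tool_from_camera"])
    R=Ro.from_quat(o["orientation"]).as_matrix();d=R@T[:3,:3]@d;p=R@T[:3,3]+o["eef_pos"]
    return p+d*(z-p[2])/d[2]
E
python3 - <<'E'
from h import *
np.set_printoptions(precision=4,suppress=True)
o=monitor.get_obs();print(o)
for n in("top","side"):
    c=eyes.camera(n);save(n+"1.png",c["frame"]);print(n,c["K"],c["R"],c["t"])
E
```

```text
{'t': 0.0, 'joint_positions': array([-1.2012,  0.4119, -0.0127,  1.597 ,  0.0056,  1.1343, -0.0822]), 'dq': array([-0.0008, -0.0015, -0.0005, -0.0001,  0.    , -0.    ,  0.    ]), 'joint_torque': array([ -0.0002, -58.7948,   0.6411, -29.1086,  -0.0538,   0.018 ,
         0.0001]), 'eef_pos': array([0.2648, 0.5656, 0.2218]), 'orientation': array([ 0.2171,  0.9761, -0.0008, -0.0001]), 'wrist_force': array([ 0.2341, -0.0536, -0.195 ]), 'moment': array([ 0.0101,  0.0254, -0.0425]), 'finger_gap': 0.08770034869977987}
top [[594.3676   0.     319.52  ]
 [  0.     594.3676 230.6102]
 [  0.       0.       1.    ]] [[-0.0117 -0.9998 -0.0179]
 [-0.9982  0.0128 -0.0582]
 [ 0.0584  0.0172 -0.9981]] [0.0968 0.4867 1.6641]
side [[457.1197   0.     317.6418]
 [  0.     457.1197 240.1163]
 [  0.       0.       1.    ]] [[-0.1284 -0.9916 -0.0139]
 [-0.5099  0.078  -0.8567]
 [ 0.8506 -0.1029 -0.5156]] [0.144  0.2979 0.8575]
```

View pics/top1.png

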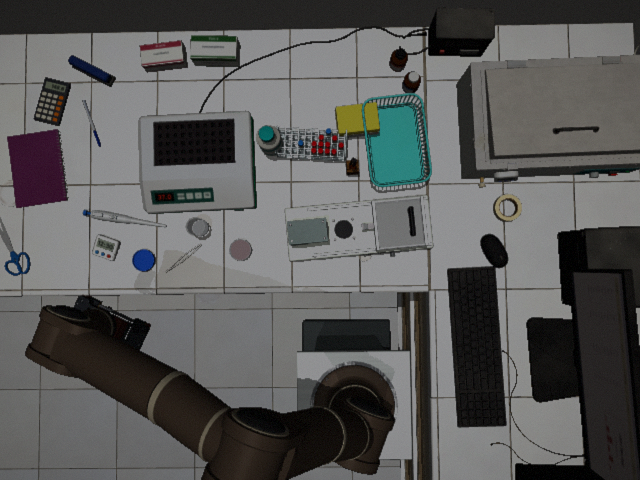

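View pics/side1.png

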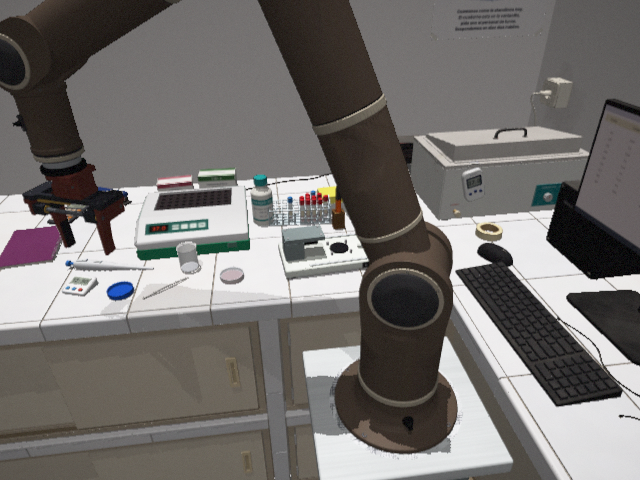

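Top view: the pink disc at (241,250) is the dish. The blue disc at (144,260) is the look-alike, so I leave it. In the shaker, the nest is at about (344,229), the grey catch at (308,231) and the guard's bar at (411,221), so shaker +y points left in the image. I'll confirm this in an enlarged crop and measure.

```bash
python3 - <<'E'
from h import *
np.set_printoptions(precision=4,suppress=True)
c=eyes.camera("top");f=c["frame"]
save("crop.png",f[190:268,220:440],3.6)
h=cv2.cvtColor(f,cv2.COLOR_RGB2HSV)
print("dishpix",h[250,241],"bench",h[270,241])
def comp(m,u,v,z,name):
    n,l,s,ce=cv2.connectedComponentsWithStats(m.astype(np.uint8))
    b=[i for i in range(1,n) if s[i,4]>15 and np.hypot(*(ce[i]-[u,v]))<15]
    for i in b:
        ct=cv2.findContours((l==i).astype(np.uint8),0,2)[0][0]
        r=cv2.minAreaRect(ct);print(name,s[i],ce[i],r,ray(c,*ce[i],z))
        print("  corners",[ray(c,*p,z)[:2] for p in cv2.boxPoints(r)])
H,S,V=[h[...,i].astype(int) for i in range(3)]
comp((S>25)&((H>150)|(H<12))&(V>90),241,250,.012,"dish")
comp(V<60,344,229,.036,"nest")
comp(V<60,411,221,.112,"bar")
comp((V<170)&(V>80)&(S>10),308,231,.095,"catch")
for p in [(286,208),(290,260),(429,195),(433,249)]: print(p,ray(c,*p,.03))
E
```

```text
dishpix [175  34  97] bench [ 90   3 147]
dish [231 240  19  20 291] [239.9966 249.3162] ((240.0, 249.5), (19.0, 18.0), 90.0) [0.4378 0.3167 0.012 ]
  corners [array([0.4646, 0.3421]), array([0.4639, 0.291 ]), array([0.4101, 0.2913]), array([0.4108, 0.3423])]
nest [335 221  18  18 251] [343.2869 229.0319] ((343.5, 229.5), (17.0, 17.0), 90.0) [0.4902 0.0241 0.036 ]
  corners [array([0.5129, 0.0469]), array([ 0.5123, -0.0005]), array([0.4648, 0.0002]), array([0.4654, 0.0475])]
bar [407 206   9  30 171] [411.4854 220.7485] ((411.3475646972656, 220.6280517578125), (29.37479019165039, 6.073734283447266), 83.6598129272461) [ 0.5053 -0.1556  0.112 ]
  corners [array([ 0.5438, -0.1437]), array([ 0.5454, -0.1597]), array([ 0.4675, -0.1667]), array([ 0.4659, -0.1507])]
catch [ 286  215   44   32 1059] [307.7998 229.983 ] ((307.899169921875, 231.08425903320312), (30.431564331054688, 43.20336151123047), 86.98721313476562) [0.4853 0.1209 0.095 ]
  corners [array([0.521 , 0.1806]), array([0.5256, 0.0642]), array([0.4437, 0.061 ]), array([0.439, 0.177])]
(286, 208) [0.5518 0.1839 0.03  ]
(290, 260) [0.4058 0.174  0.03  ]
(429, 195) [ 0.5829 -0.2173  0.03  ]
(433, 249) [ 0.4316 -0.225   0.03  ]
```

View pics/crop.png

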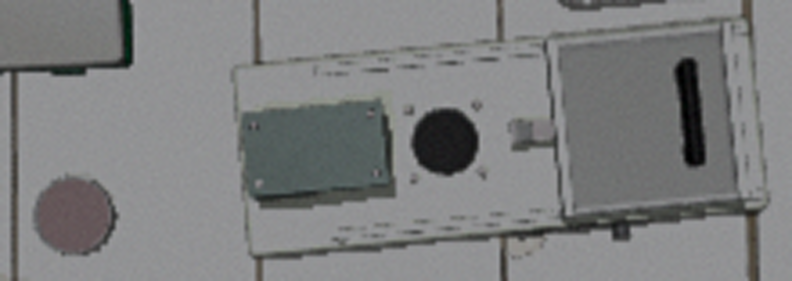

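Confirmed: the pink disc is the dish, at about (0.438,0.317). The nest is at about (0.490,0.024) and the shaker yaw is about 4.4°. The catch is close on the nest's +y side, so I'll close the fingers along shaker x. Next I turn the tool and go above the dish for a close look.

arm_command --motion '[[[0,0,0],[0,0,10.1]],[[0,0,0],[0,0,10.1]],[[0,0,0],[0,0,10.1]],[[0,0,0],[0,0,10.1]],[[0,0,0],[0,0,10.1]],[[0,0,0],[0,0,10.1]]]' --grip 100

```text
t: 0.9
eef_pos: [0.2649, 0.5659, 0.2223]
orientation: [0.682, 0.731, -0.0, 0.0]
wrist_force: [-0.5, -0.2, -0.1]
finger_gap: 0.0879
```

arm_command --motion '[[[-26,15,8],[0,0,0]],[[-26,15,8],[0,0,0]],[[-26,15,8],[0,0,0]],[[-26,15,8],[0,0,0]],[[-26,15,8],[0,0,0]],[[-26,15,8],[0,0,0]],[[-26,15,8],[0,0,0]],[[-26,15,8],[0,0,0]],[[-26,15,8],[0,0,0]],[[-26,18,8],[0,0,0]],[[0,0,0],[0,0,0]],[[0,0,0],[0,0,0]]]'

```text
t: 2.4
eef_pos: [0.4367, 0.3189, 0.1426]
orientation: [0.68, 0.733, -0.0, -0.0]
wrist_force: [0.6, -0.3, -0.9]
finger_gap: 0.0881
```

```bash
python3 - <<'E'
from h import *
np.set_printoptions(precision=4,suppress=True)
o=monitor.get_obs();c=eyes.camera("wrist");f=c["frame"];save("w1.png",f)
np.save("w1.npy",f)
print(o["t"],o["eef_pos"],o["orientation"],o["joint_positions"],o["wrist_force"]);print(c["K"],c["tool_from_camera"])
R=Ro.from_quat(o["orientation"]).as_matrix();print(R)
T=np.array(c["tool_from_camera"])
def wproj(X):
    p=np.linalg.inv(T)@np.append(R.T@(np.array(X)-o["eef_pos"]),1);th=np.arctan2(np.hypot(p[0],p[1]),p[2]);q=p[:2]/np.hypot(p[0],p[1])*th
    return c["K"][0,0]*q[0]+c["K"][0,2],c["K"][1,1]*q[1]+c["K"][1,2]
u=wproj((.438,.3167,.008));print("expected dish",u)
h=cv2.cvtColor(f,cv2.COLOR_RGB2HSV);H,S,V=[h[...,i].astype(int) for i in range(3)]
m=((S>25)&((H>150)|(H<12))&(V>60)).astype(np.uint8)
n,l,s,ce=cv2.connectedComponentsWithStats(m)
for i in range(1,n):
    if s[i,4]>150: print(s[i],ce[i],wray(c,o,*ce[i],.010))
E
```

```text
2.4 [0.4367 0.3189 0.1426] [ 0.6799  0.7333 -0.0001 -0.0003] [-0.9423  0.3592  0.2806  1.906  -0.1259  0.8935 -0.524 ] [ 0.5563 -0.289  -0.8543]
[[371.6483   0.     320.8777]
 [  0.     371.6483 243.7291]
 [  0.       0.       1.    ]] [[ 0.0016 -0.9668 -0.2557  0.0704]
 [ 1.      0.0012  0.0016  0.0002]
 [-0.0012 -0.2557  0.9668 -0.1616]
 [ 0.      0.      0.      1.    ]]
[[-0.0755  0.9971 -0.0005]
 [ 0.9971  0.0755  0.0003]
 [ 0.0003 -0.0004 -1.    ]]
expected dish (np.float64(321.58167687203405), np.float64(237.14423234312557))
[547  17  19  14 182] [555.5549  23.6154] [0.6364 0.5364 0.01  ]
```

View pics/w1.png

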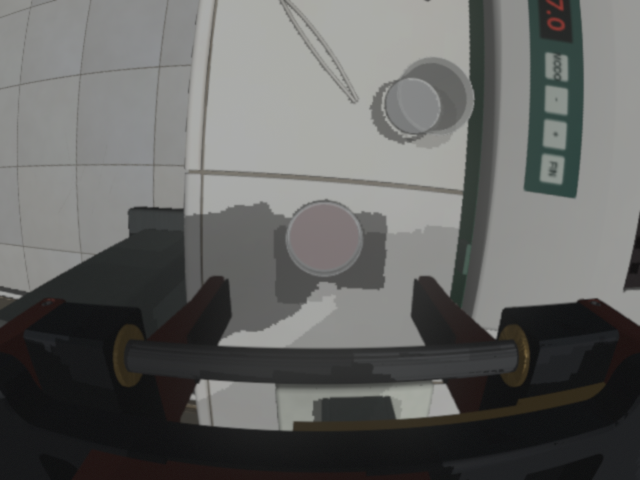

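The wrist view shows the dish at (324,238), radius about 38 px, within 3 mm of where I expected it. The beaker (420,100) and forceps (330,60) are clear of the fingers. I'll go down and grip.

arm_command --motion '[[[-1.4,1.3,14],[0,0,0]],[[-1.4,1.3,14],[0,0,0]],[[0,0,14],[0,0,0]],[[0,0,14],[0,0,0]],[[0,0,14],[0,0,0]],[[0,0,14],[0,0,0]],[[0,0,14],[0,0,0]],[[0,0,14],[0,0,0]],[[0,0,14],[0,0,0]],[[0,0,12],[0,0,0]],[[0,0,0],[0,0,0]],[[0,0,0],[0,0,0]]]'

```text
t: 3.95
eef_pos: [0.4401, 0.3158, 0.0048]
orientation: [0.68, 0.733, 0.0, 0.0]
wrist_force: [-0.3, 0.6, 0.4]
finger_gap: 0.0878
```

arm_command --motion '[[[0,0,0],[0,0,0]],[[0,0,0],[0,0,0]],[[0,0,0],[0,0,0]],[[0,0,0],[0,0,0]],[[0,0,0],[0,0,0]],[[0,0,0],[0,0,0]]]' --grip 50 --force 8

```text
t: 4.7
eef_pos: [0.44, 0.3158, 0.0049]
orientation: [0.68, 0.733, 0.0, -0.0]
wrist_force: [-1.6, -0.5, 4.3]
finger_gap: 0.0619
```

Dish gripped (gap 61.9 mm). I'll lift and carry it high over the catch, stopping about 40 mm past the nest so the wrist camera can see it.

arm_command --motion '[[[0,0,-5],[0,0,0]],[[0,0,-10],[0,0,0]],[[0,0,-20],[0,0,0]],[[0,0,-25],[0,0,0]],[[0,0,-25],[0,0,0]],[[0,0,-25],[0,0,0]],[[0,0,-25],[0,0,0]],[[0,0,-10],[0,0,0]],[[0,0,0],[0,0,0]]]'

```text
t: 5.82
eef_pos: [0.4401, 0.3159, 0.1502]
orientation: [0.68, 0.733, 0.001, -0.0]
wrist_force: [-0.2, 0.2, -0.6]
finger_gap: 0.0624
```

arm_command --motion '[[[-15,1,0],[0,0,0]],[[-30,3,0],[0,0,0]],[[-35,3,0],[0,0,0]],[[-35,3,0],[0,0,0]],[[-40,3,0],[0,0,0]],[[-40,3,0],[0,0,0]],[[-40,3,0],[0,0,0]],[[-40,3,0],[0,0,0]],[[-35,3,0],[0,0,0]],[[-25,2,0],[0,0,0]],[[0,0,0],[0,0,0]],[[0,0,0],[0,0,0]]]'

```text
t: 7.32
eef_pos: [0.4913, -0.0161, 0.149]
orientation: [0.68, 0.733, -0.0, -0.001]
wrist_force: [-0.2, -0.3, -0.9]
finger_gap: 0.0621
```

```bash
python3 - <<'E'
from h import *
np.set_printoptions(precision=4,suppress=True)
o=monitor.get_obs();c=eyes.camera("wrist");f=c["frame"];save("w2.png",f[60:400,120:520],2)
np.save("w2.npy",f);import pickle;pickle.dump((o,c),open("w2.pkl","wb"))
print(o["t"],o["eef_pos"],o["orientation"],o["joint_positions"],o["wrist_force"],o["finger_gap"])
V=cv2.cvtColor(f,cv2.COLOR_RGB2GRAY)
n,l,s,ce=cv2.connectedComponentsWithStats((V<45).astype(np.uint8))
for i in range(1,n):
    if s[i,4]>150: print(s[i],ce[i],wray(c,o,*ce[i],.036))
E
```

```text
7.325 [ 0.4913 -0.0161  0.149 ] [ 0.6801  0.7332 -0.0004 -0.0005] [-0.4252  0.2802  0.4327  2.0191 -0.1519  0.8741  0.1658] [-0.1919 -0.333  -0.9097] 0.06206574547092677
[607   0  33  33 332] [622.7048  16.5301] [0.7654 0.2305 0.036 ]
[616  83  15  16 166] [622.259   90.7169] [0.7619 0.151  0.036 ]
[   28    99   106   172 14280] [ 75.8991 176.5251] [0.2769 0.0253 0.036 ]
[596 118  31  24 300] [608.9433 129.7767] [0.7457 0.109  0.036 ]
[593 140  44  29 396] [611.1313 153.6919] [0.7517 0.0876 0.036 ]
[590 162  15  20 218] [596.5642 171.0459] [0.7347 0.0684 0.036 ]
[585 185  17  19 197] [591.9289 193.0914] [0.7327 0.0477 0.036 ]
[614 194  16  19 190] [621.1421 202.3579] [0.7758 0.0447 0.036 ]
[596 212  16  18 188] [602.4202 219.5638] [0.7529 0.0252 0.036 ]
[502 227  21  38 385] [514.7792 247.5377] [ 0.6555 -0.0091  0.036 ]
[ 544  252   67   41 1346] [582.2429 271.8841] [ 0.7408 -0.0268  0.036 ]
[    0   276   640   204 83875] [312.919  399.8981] [ 0.4961 -0.1673  0.036 ]
```

View pics/w2.png

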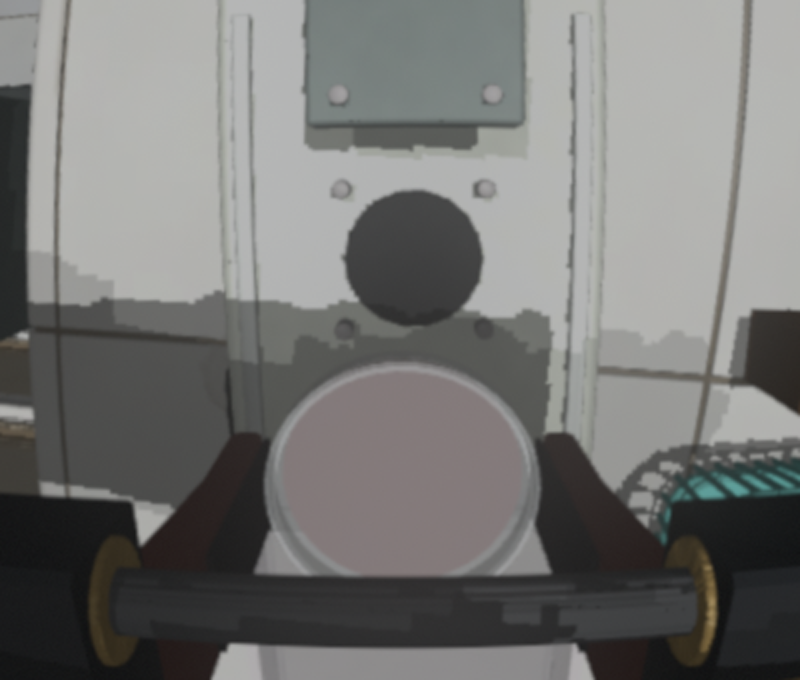

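Crop 2x of the wrist view: nest pad at (414,257), posts at (341,189), (486,189), (344,328) and (485,328), held dish's rim from x 265 to 540 with its far edge at y 362. Catch is ahead at y<125. Now to turn that into moves.

```bash
python3 - <<'E'
from h import *
import pickle
np.set_printoptions(precision=4,suppress=True)
o,c=pickle.load(open("w2.pkl","rb"));f=c["frame"]
R=Ro.from_quat(o["orientation"]).as_matrix()
def tl(X): return 1000*(R.T@(X-o["eef_pos"]))
P=[(341,189),(486,189),(344,328),(485,328)]
W=np.array([wray(c,o,120+u/2,60+v/2,.041) for u,v in P]);print(W,W.mean(0),"tool",tl(W.mean(0)))
print(W[1]-W[0],W[3]-W[2],W[0]-W[2],W[1]-W[3])
g=cv2.cvtColor(f,cv2.COLOR_RGB2GRAY)
n,l,s,ce=cv2.connectedComponentsWithStats((g[130:240,270:380]<82).astype(np.uint8))
for i in range(1,n):
    if s[i,4]>800: q=ce[i]+[270,130];print("pad",s[i],q,wray(c,o,*q,.036),"tool",tl(wray(c,o,*q,.036)))
z=o["eef_pos"][2]-.0049+.015
for u,v in [(402,362),(265,480),(540,480)]: print("dish",tl(wray(c,o,120+u/2,60+v/2,z)))
E
```

```text
[[ 0.465   0.0476  0.041 ]
 [ 0.5171  0.0518  0.041 ]
 [ 0.4693 -0.0035  0.041 ]
 [ 0.5216  0.0005  0.041 ]] [0.4932 0.0241 0.041 ] tool [ 39.9467   5.0726 108.0084]
[0.0521 0.0041 0.    ] [0.0522 0.004  0.    ] [-0.0044  0.0511  0.    ] [-0.0045  0.0512  0.    ]
pad [  23   26   68   68 3541] [326.3115 189.386 ] [0.4928 0.0235 0.036 ] tool [ 39.4266   4.5954 113.009 ]
dish [ 31.5092   0.4818 -10.0948]
dish [  4.1831 -30.1758 -10.0575]
dish [  4.2774  31.4622 -10.1428]
```

arm_command --motion '[[[10,1.3,0],[0,0,0]],[[15,1,0],[0,0,0]],[[10,1,0],[0,0,0]],[[4.2,1,0],[0,0,0]],[[0,0,15],[0,0,0]],[[0,0,20],[0,0,0]],[[0,0,20],[0,0,0]],[[0,0,20],[0,0,0]],[[0,0,15],[0,0,0]],[[0,0,5],[0,0,0]],[[0,0,0],[0,0,0]],[[0,0,0],[0,0,0]]]'

```text
t: 8.88
eef_pos: [0.4938, 0.0231, 0.0551]
orientation: [0.68, 0.733, 0.0, 0.0]
wrist_force: [1.0, 0.5, 0.6]
finger_gap: 0.0618
```

```bash
python3 - <<'E'
from h import *
np.set_printoptions(precision=4,suppress=True)
o=monitor.get_obs();c=eyes.camera("wrist");f=c["frame"];save("w3.png",f[120:420,120:520],2)
import pickle;pickle.dump((o,c),open("w3.pkl","wb"))
print(o["t"],o["eef_pos"],o["orientation"],o["wrist_force"],o["finger_gap"])
E
```

```text
8.875 [0.4938 0.0231 0.0551] [0.68   0.7332 0.0004 0.0003] [0.9982 0.5255 0.6442] 0.06183295143962011
```

View pics/w3.png

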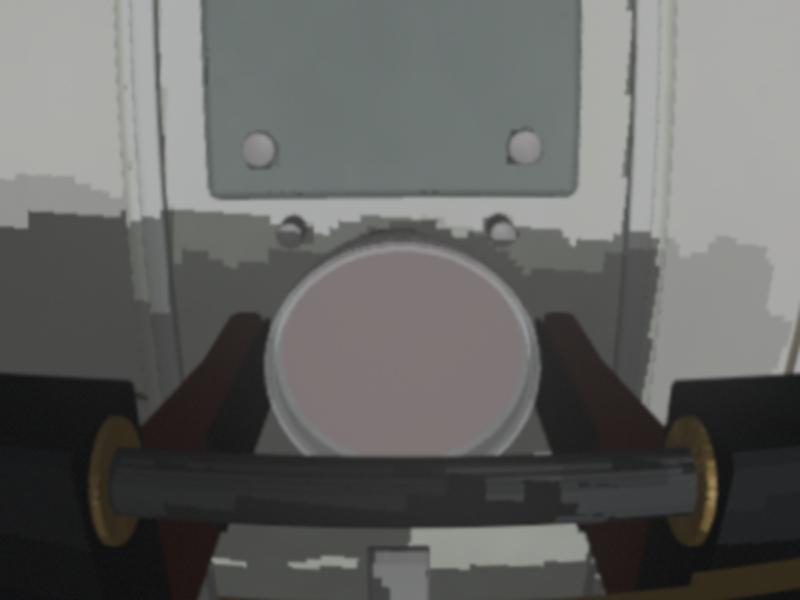

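```bash
python3 - <<'E'
from h import *
import pickle
o,c=pickle.load(open("w3.pkl","rb"));f=c["frame"]
a=cv2.convertScaleAbs(f[220:250,250:385],alpha=1.5,beta=0)
save("w3b.png",a,5.9)
E
```

```text
(no output)
```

View pics/w3b.png

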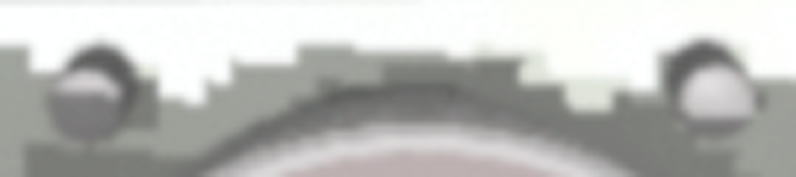

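The enlarged crop shows the post tops at (86,105) and (717,102), i.e. full px (264.6,237.8) and (371.5,237.3).

```bash
python3 - <<'E'
from h import *
import pickle
np.set_printoptions(precision=4,suppress=True)
o,c=pickle.load(open("w3.pkl","rb"))
R=Ro.from_quat(o["orientation"]).as_matrix()
tl=lambda X:1000*(R.T@(X-o["eef_pos"]))
a,b=[tl(wray(c,o,u,v,.041)) for u,v in [(264.6,237.8),(371.5,237.3)]];print(a,b,(a+b)/2, "nest centre x",(a+b)[0]/2-26.4)
z=o["eef_pos"][2]-.0049+.015
for u,v in [(402,243),(265,362),(540,362)]: print("dish",tl(wray(c,o,120+u/2,120+v/2,z)))
E
```

```text
[ 26.8913 -27.1561  14.1273] [27.1933 25.2833 14.1783] [27.0423 -0.9364 14.1528] nest centre x 0.6423169937641866
dish [ 31.2926   0.481  -10.095 ]
dish [  3.7238 -30.1941 -10.1288]
dish [  3.7541  31.5094 -10.0688]
```

The dish needs about -1.4 mm along tool y and +0.3 mm along tool x. I'll correct that and lower it.

arm_command --motion '[[[0.3,-1.4,0],[0,0,0]],[[0,0,3],[0,0,0]],[[0,0,3],[0,0,0]],[[0,0,2],[0,0,0]],[[0,0,2],[0,0,0]],[[0,0,1.5],[0,0,0]],[[0,0,1],[0,0,0]],[[0,0,0.8],[0,0,0]],[[0,0,0],[0,0,0]],[[0,0,0],[0,0,0]]]'

```text
t: 10.18
eef_pos: [0.492, 0.0233, 0.0414]
orientation: [0.68, 0.733, 0.0, -0.0]
wrist_force: [0.3, 0.7, -0.2]
finger_gap: 0.0623
```

arm_command --motion '[[[0,0,0.5],[0,0,0]],[[0,0,0.5],[0,0,0]],[[0,0,0],[0,0,0]]]'

```text
t: 10.55
eef_pos: [0.4921, 0.0233, 0.0407]
orientation: [0.68, 0.733, 0.0, -0.0]
wrist_force: [-2.2, -1.3, 6.1]
finger_gap: 0.0621
```

There is contact at the seated height (about 0.041, 6 N). I'll release, let it settle, and retreat up and back to look.

arm_command --motion '[[[0,0,0],[0,0,0]],[[0,0,0],[0,0,0]],[[0,0,0],[0,0,0]],[[0,0,0],[0,0,0]]]' --grip 90

```text
t: 11.05
eef_pos: [0.492, 0.0233, 0.0403]
orientation: [0.68, 0.733, -0.0, -0.0]
wrist_force: [-0.5, 0.8, 1.6]
finger_gap: 0.0789
```

arm_command --motion '[[[0,0,-6],[0,0,0]],[[0,0,-12],[0,0,0]],[[0,0,-22],[0,0,0]],[[0,0,-25],[0,0,0]],[[0,0,-25],[0,0,0]],[[0,0,-25],[0,0,0]],[[-15,0,-15],[0,0,0]],[[-30,0,0],[0,0,0]],[[-15,0,0],[0,0,0]],[[0,0,0],[0,0,0]],[[0,0,0],[0,0,0]]]'

```text
t: 12.42
eef_pos: [0.4963, -0.0359, 0.17]
orientation: [0.68, 0.733, -0.0, -0.0]
wrist_force: [0.4, 0.0, -0.2]
finger_gap: 0.0792
```

```bash
python3 - <<'E'
from h import *
np.set_printoptions(precision=4,suppress=True)
o=monitor.get_obs();c=eyes.camera("wrist");f=c["frame"];save("w4.png",f[120:360,180:480],2.6)
import pickle;pickle.dump((o,c),open("w4.pkl","wb"))
print(o["t"],o["eef_pos"],o["orientation"],o["joint_positions"],o["finger_gap"])
E
```

```text
12.425 [ 0.4963 -0.0359  0.17  ] [ 0.6798  0.7334 -0.0002 -0.0004] [-0.4065  0.2625  0.4577  1.9852 -0.1443  0.9258  0.2005] 0.0792412425332784
```

View pics/w4.png

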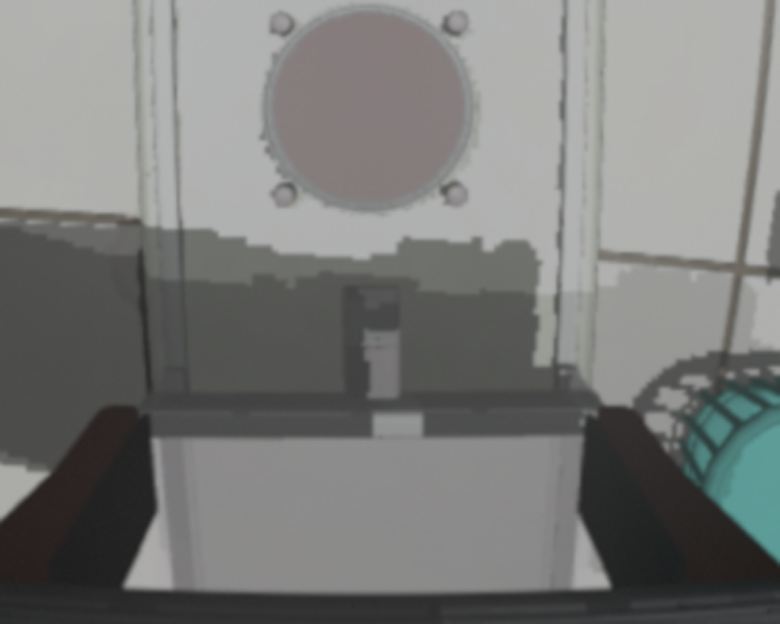

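The dish sits centred: centre at (368,108) between posts at (282,23), (456,23), (285,193) and (455,193). Now I close the fingers and move behind the guard's bar.

arm_command --motion '[[[-12,0,0],[0,0,0]],[[-25,0.5,0],[0,0,0]],[[-30,0.6,0],[0,0,0]],[[-30,0,0],[0,0,0]],[[-30,0,0],[0,0,0]],[[-20,0,0],[0,0,0]],[[-8,0,0],[0,0,0]],[[0,0,0],[0,0,0]],[[0,0,0],[0,0,0]]]' --grip 0 --force 20

```text
t: 13.6
eef_pos: [0.5093, -0.19, 0.1702]
orientation: [0.68, 0.734, 0.0, -0.0]
wrist_force: [-0.3, -0.5, -0.6]
finger_gap: 0.0003
```

```bash
python3 - <<'E'
from h import *
np.set_printoptions(precision=4,suppress=True)
o=monitor.get_obs();c=eyes.camera("wrist");f=c["frame"];save("w5.png",f[100:480,60:580],1.5)
import pickle;pickle.dump((o,c),open("w5.pkl","wb"))
print(o["t"],o["eef_pos"],o["orientation"],o["finger_gap"])
E
```

```text
13.6 [ 0.5093 -0.19    0.1702] [ 0.6795  0.7336  0.0001 -0.0003] 0.0002603619389069616
```

View pics/w5.png

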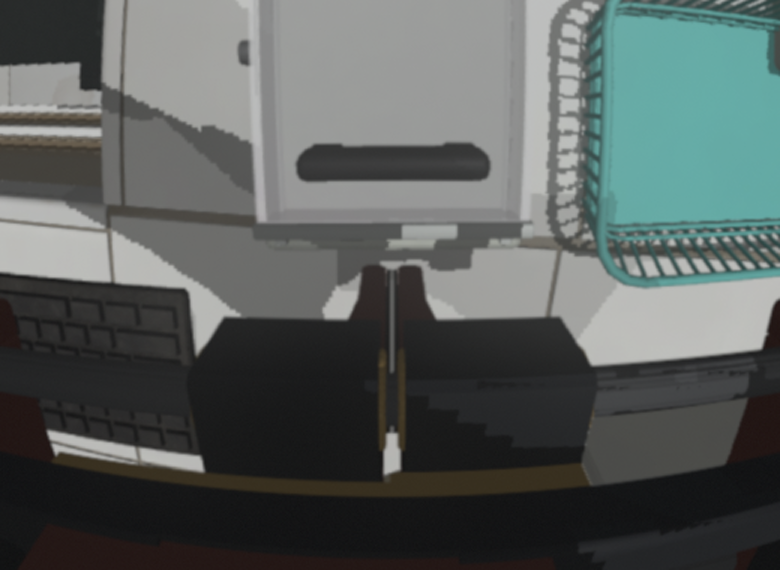

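The bar spans x 297–490 in the crop, centred at 393, level with the fingertips (391). It is about 15 mm ahead of the finger face. I'll lower behind it, then approach.

arm_command --motion '[[[0,0,10],[0,0,0]],[[0,0,16],[0,0,0]],[[0,0,16],[0,0,0]],[[0,0,16],[0,0,0]],[[0,0,12],[0,0,0]],[[0,0,8],[0,0,0]],[[0,0,3],[0,0,0]],[[0,0,0],[0,0,0]],[[0,0,0],[0,0,0]]]'

```text
t: 14.78
eef_pos: [0.5096, -0.1911, 0.0898]
orientation: [0.68, 0.733, 0.0, 0.0]
wrist_force: [0.2, -0.3, 0.3]
finger_gap: 0.0007
```

arm_command --motion '[[[2,0,0],[0,0,0]],[[2,0,0],[0,0,0]],[[2,0,0],[0,0,0]],[[2,0,0],[0,0,0]],[[2,0,0],[0,0,0]],[[2,0,0],[0,0,0]],[[2,0,0],[0,0,0]],[[2,0,0],[0,0,0]],[[2,0,0],[0,0,0]],[[2,0,0],[0,0,0]]]'

```text
t: 16.02
eef_pos: [0.5077, -0.1711, 0.0893]
orientation: [0.68, 0.733, -0.0, 0.0]
wrist_force: [-0.3, 0.1, -0.7]
finger_gap: 0.0009
```

arm_command --motion '[[[3,0,0],[0,0,0]],[[4,0,0],[0,0,0]],[[4,0,0],[0,0,0]],[[4,0,0],[0,0,0]],[[4,0,0],[0,0,0]],[[4,0,0],[0,0,0]],[[4,0,0],[0,0,0]],[[4,0,0],[0,0,0]],[[4,0,0],[0,0,0]],[[4,0,0],[0,0,0]],[[4,0,0],[0,0,0]],[[4,0,0],[0,0,0]]]'

```text
t: 17.52
eef_pos: [0.5042, -0.1239, 0.0893]
orientation: [0.68, 0.733, -0.0, -0.0]
wrist_force: [-0.7, -1.1, -0.4]
finger_gap: 0.0003
```

arm_command --motion '[[[4,0,0],[0,0,0]],[[4,0,0],[0,0,0]],[[4,0,0],[0,0,0]],[[4,0,0],[0,0,0]],[[4,0,0],[0,0,0]],[[4,0,0],[0,0,0]],[[4,0,0],[0,0,0]],[[4,0,0],[0,0,0]],[[4,0,0],[0,0,0]]]'

```text
t: 18.65
eef_pos: [0.5015, -0.088, 0.0894]
orientation: [0.68, 0.733, 0.0, 0.0]
wrist_force: [-0.8, -0.9, -0.4]
finger_gap: 0.0005
```

arm_command --motion '[[[2,0,0],[0,0,0]],[[2,0,0],[0,0,0]],[[2,0,0],[0,0,0]],[[2,0,0],[0,0,0]],[[2,0,0],[0,0,0]],[[2,0,0],[0,0,0]],[[2,0,0],[0,0,0]],[[2,0,0],[0,0,0]]]'

```text
t: 19.65
eef_pos: [0.5003, -0.0722, 0.0893]
orientation: [0.68, 0.733, 0.0, -0.0]
wrist_force: [-0.6, -1.5, 0.1]
finger_gap: 0.0002
```

arm_command --motion '[[[1,0,0],[0,0,0]],[[1,0,0],[0,0,0]],[[1,0,0],[0,0,0]],[[1,0,0],[0,0,0]],[[1,0,0],[0,0,0]],[[1,0,0],[0,0,0]]]'

```text
t: 20.4
eef_pos: [0.4999, -0.0663, 0.0894]
orientation: [0.68, 0.733, 0.0, 0.0]
wrist_force: [-0.6, -1.1, -0.5]
finger_gap: 0.0003
```

arm_command --motion '[[[1,0,0],[0,0,0]],[[1,0,0],[0,0,0]],[[1,0,0],[0,0,0]],[[1,0,0],[0,0,0]],[[1,0,0],[0,0,0]],[[1,0,0],[0,0,0]]]'

```text
t: 21.15
eef_pos: [0.4994, -0.0603, 0.0894]
orientation: [0.68, 0.733, 0.0, 0.0]
wrist_force: [-0.2, -0.8, 0.5]
finger_gap: 0.0006
```

arm_command --motion '[[[1.2,0,0],[0,0,0]],[[1.2,0,0],[0,0,0]],[[1.2,0,0],[0,0,0]],[[1.2,0,0],[0,0,0]],[[1.2,0,0],[0,0,0]]]'

```text
t: 21.78
eef_pos: [0.4989, -0.0543, 0.0893]
orientation: [0.68, 0.733, 0.0, -0.0]
wrist_force: [-1.0, -1.4, 0.3]
finger_gap: 0.0005
```

arm_command --motion '[[[1.2,0,0],[0,0,0]],[[1.2,0,0],[0,0,0]],[[1.2,0,0],[0,0,0]],[[1.2,0,0],[0,0,0]],[[1.2,0,0],[0,0,0]]]'

```text
t: 22.4
eef_pos: [0.4985, -0.0483, 0.0893]
orientation: [0.68, 0.733, 0.0, 0.0]
wrist_force: [-0.6, -1.4, 0.3]
finger_gap: 0.0006
```

arm_command --motion '[[[1.2,0,0],[0,0,0]],[[1.2,0,0],[0,0,0]],[[1.2,0,0],[0,0,0]],[[1.2,0,0],[0,0,0]],[[1.2,0,0],[0,0,0]]]'

```text
t: 23.02
eef_pos: [0.498, -0.0429, 0.0893]
orientation: [0.68, 0.733, -0.0, 0.0]
wrist_force: [-1.6, -4.5, -0.4]
finger_gap: 0.0004
```

The catch is engaging (4.5 N). Short, slow steps from here.

arm_command --motion '[[[0.7,0,0],[0,0,0]],[[0.7,0,0],[0,0,0]],[[0.7,0,0],[0,0,0]]]'

```text
t: 23.4
eef_pos: [0.4979, -0.0412, 0.0893]
orientation: [0.68, 0.733, -0.0, 0.0]
wrist_force: [-0.5, -7.2, -1.6]
finger_gap: 0.0001
```

arm_command --motion '[[[0.6,0,0],[0,0,0]],[[0.6,0,0],[0,0,0]]]'

```text
t: 23.65
eef_pos: [0.4978, -0.0404, 0.0894]
orientation: [0.68, 0.733, -0.0, 0.001]
wrist_force: [-0.1, -7.5, -0.9]
finger_gap: 0.0005
```

arm_command --motion '[[[0.6,0,0],[0,0,0]],[[0.6,0,0],[0,0,0]]]'

```text
t: 23.9
eef_pos: [0.4978, -0.0395, 0.0894]
orientation: [0.68, 0.733, -0.0, 0.001]
wrist_force: [-0.6, -7.5, -1.0]
finger_gap: 0.0005
```

arm_command --motion '[[[0.6,0,0],[0,0,0]],[[0.6,0,0],[0,0,0]]]'

```text
t: 24.15
eef_pos: [0.4977, -0.0384, 0.0894]
orientation: [0.68, 0.733, -0.001, 0.001]
wrist_force: [-0.2, -8.1, -0.6]
finger_gap: 0.0003
```

arm_command --motion '[[[0.6,0,0],[0,0,0]],[[0.6,0,0],[0,0,0]]]'

```text
t: 24.4
eef_pos: [0.4975, -0.0362, 0.0893]
orientation: [0.68, 0.733, -0.0, 0.0]
wrist_force: [-0.8, -3.7, 0.0]
finger_gap: 0.0005
```

The force fell from 8.1 to 3.7 N with a 2 mm jump, which is likely the click. I'll hold and read again.

arm_command --motion '[[[0,0,0],[0,0,0]],[[0,0,0],[0,0,0]]]'

```text
t: 24.65
eef_pos: [0.4978, -0.0346, 0.0894]
orientation: [0.68, 0.733, 0.0, -0.0]
wrist_force: [0.3, -0.4, -0.8]
finger_gap: 0.0006
```

Force is now about 0, so the catch's push-back is being held. I'll back off and lift clear, then check.

arm_command --motion '[[[-2,0,0],[0,0,0]],[[-4,0,0],[0,0,0]],[[-8,0,0],[0,0,0]],[[-10,0,0],[0,0,0]],[[0,0,-20],[0,0,0]],[[0,0,-30],[0,0,0]],[[-20,0,-20],[0,0,0]],[[-30,0,0],[0,0,0]],[[0,0,0],[0,0,0]],[[0,0,0],[0,0,0]]]'

```text
t: 25.9
eef_pos: [0.5028, -0.1091, 0.1591]
orientation: [0.68, 0.733, -0.0, -0.0]
wrist_force: [0.1, 0.9, 0.7]
finger_gap: 0.0006
```

```bash
python3 - <<'E'
from h import *
np.set_printoptions(precision=4,suppress=True)
o=monitor.get_obs();c=eyes.camera("wrist");f=c["frame"];save("w6.png",f[0:330,100:540],1.6)
K=c["K"];print(o["t"],o["eef_pos"],o["wrist_force"])
R=Ro.from_quat(o["orientation"]).as_matrix();T=np.array(c["tool_from_camera"])
def wproj(X):
    p=np.linalg.inv(T)@np.append(R.T@(np.array(X)-o["eef_pos"]),1);h=np.hypot(p[0],p[1]);th=np.arctan2(h,p[2])
    return K[:2,2]+K[0,0]*th*p[:2]/h
# bar if latched: back face 10 mm ahead of last TCP
e=np.array([-.0776,.997,0]);b=np.array([.4978,-.0346,.112])+.016*e
p=wproj(b);print("bar latched: crop px",(p-[100,0])*1.6)
p=wproj(b-.013*e);print("bar if pushed back",(p-[100,0])*1.6)
E
```

```text
25.9 [ 0.5028 -0.1091  0.1591] [0.0836 0.8681 0.7383]
bar latched: crop px [353.9145 178.6216]
bar if pushed back [353.9622 215.4825]
```

View pics/w6.png

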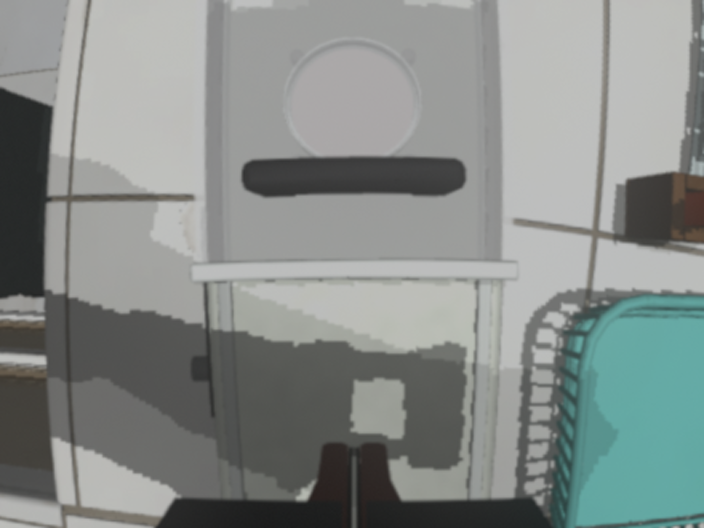

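The bar is at (354,176), against a predicted 179 for latched and 215 for pushed back. So the guard is holding on its own over the seated dish, and the arm is clear. Handing in.

```bash
python3 -c "
from h import *
print(workorder.hand_in())"
```

```text
the job is handed in; nothing more can be done
None
```

The job is handed in: the dish is in the nest and the guard is latched shut over it. It took about 26 s of the 64 s allowed.

- **Dish:** I gripped the pink dish across its diameter and carried it over the catch. A close look showed it about 1.4 mm off sideways, so I corrected that before setting it down, with about 6 N of contact. The next wrist picture showed it centred between the four posts. The last picture shows it still there under the closed guard.
- **Guard:** I pushed the bar with closed fingers, in short slow steps once the catch engaged. The highest force I read was 8.1 N, just before the click. I only get a reading at the end of each move, so the true peak may be somewhat higher. Then the guard jumped about 2 mm and the force fell to about 0.
- **Hold check:** After I backed off, the bar was within about 1 mm of the predicted latched position. It was clearly not pushed back.
- **Surroundings:** I touched nothing else that I know of and left the blue look-alike alone, but I took no final overview picture of the loose things. No check failed or disagreed.

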